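# Snap the draw hook onto the pallet's pin

## Robot

A 7-joint arm with a two-finger parallel gripper is mounted at the origin on the work surface. World frame = base frame: x ahead of the robot, y to its left, z up, the work surface at z = 0. Lengths are in m, angles in rad, forces in N, time in s.
With the tool pointing down it reaches from about 0.4 to 0.85 m from the base axis. Payload 4.5 kg.
Tool frame: the origin (TCP) lies at the very end of the fingers, on their centre line; the grasp point (between the pads) lies 19 mm behind it; z points along the fingers, y is the line along which they close (so a half turn about z gives the same grasp; the last joint's range is limited). The gripper opens to 85 mm and grips with 20 to 120 N. Pads are 22 mm wide; open, the fingers measure 114 mm over their backs; the gripper's body (76 mm by 85 mm) begins 54 mm behind the grasp point. The pads swing forward as they close: fully open they stand 13 mm farther back than shut.
Start: joints at [0.034, 0.689, -0.195, 1.565, 0.157, 0.902, -0.215], TCP at [0.625, 0, 0.231] pointing down, gripper open.
Joint ranges: [-3.01, 3.01], [-0.46, 2.08], [-1.47, 1.51], [0.13, 2.56], [-1, 4.14], [0.04, 2.09], [-2.66, 2.66]. Speed limits (rad/s): [2.57, 2.57, 3.14, 3.14, 3.14, 3.14, 3.14].

## Interface

Orientations are given as a unit quaternion [x, y, z, w].
In Python, from rig import r, optics gives the robot as it stands. The module is installed in compiled form; this text tells all that it offers.
- The arm moves only by the tool carry_out, never from a script. Its argument "motion" is a list of rows, each a list of 6 numbers: the shift along the tool's x, y, z in m, then the turn, a rotation vector about the tool's x, y, z in degrees. In form: [[dx, dy, dz, rx, ry, rz], ...]. A call has 1 to 5 rows; each row shifts and turns the commanded pose from where the row before left it, along the tool's axes as they then stand; what a row does not reach is not made up. A row lasts 1/12 s, in which the tool goes at most 41.7 mm and 7.16 degrees, less where a joint would pass 70% of its speed; a pose out of reach is approached as far as the arm can. A call is refused whole if a number of a shift passes 0.0417 or a number of a turn 7.16, either way. A call with a gripper value outside its range is refused whole. "hand" is the finger opening in m, from 0 to 0.0854, set as the call begins (left out, the last holds). The fingers move at their own pace and stop on an object; "newtons" is the grip in N (left out, the last holds). Time passes only in rows, so rows that do not move let the fingers close. It gives the time, the measured TCP pose, the force, the opening and the grip force at its end, in the units of the state.
- r.get_obs(): the state, without advancing time (a new reading comes with each control period).
- optics.camera(name): name is "scene" or "side" or "wrist"; returns the picture (420x560x3 uint8, blue, green, red); there is no depth.
- optics.camera_params(name): a dict with "intrinsics" (3x3 intrinsics, pixels), "k1" (the pictures are not rectified: a ray, as slopes to the right and down, at radius r is drawn at 1 + k1 r^2 times it, then the intrinsics apply), "rvec" (rotation vector, rad) and "tvec" (3), from world to camera coordinates, as OpenCV has them. Camera axes: x right, y down, z forward; pixel columns grow to the right and rows downward; lengths in m; the calibration is good to about 2 mm. A picture is of the moment at which its call begins: read the wrist's pose just before it. camera_params takes no time and is no camera call; for the wrist camera it gives the pose at the moment of the call.
- r.hand_in(): hands the job in; it is judged then, once.
The state is a dict: "t": time; "qpos": joint angles; "qvel": joint speeds; "effort": joint torques, N m; "position": TCP position; "tool_rot": TCP orientation; "force": force on the tool from outside, world axes, zero at the start; "moment": the same for the moment, N m; "gripper_width": opening from 0.0 (shut) to 1.0 (fully open); "gripper_force": force on a finger pad.
Only numpy, scipy, OpenCV 4.12 (cv2) and the standard library are available. Lean on these libraries where they do the work, as an engineer would, in place of code of your own. Each camera call takes 0.05 s, during which the arm holds its last target. There are 200 camera calls.

## Task

Take the red safety hook and push its mouth onto the upright pin of the yellow pallet, under the pin's cap, until the sprung latch has been pushed in by the pin and flips shut behind it. Then leave the hook lying down flat, with the pin caught in it and the latch shut, and let go. The grey hook without a latch and the blue pallet are not for this job.

Things in the scene. Friction and masses are not known exactly. Their poses are not given: they have to be found in the camera images.
- red_hook: Red hook lying flat, 242 x 71 mm, 14 thick, 0.55 kg. Origin on the underside below the middle of its black hand grip, near the centre of mass; x points out of the mouth, z up. Grip: block 50 (x) by 24 (y) mm, z 14 to 50; grasp it across y. Throat: back wall at x = 60, tips at 142, mouth clear y -19 to 19, wider inside (to y = -26). Arms' outer faces y = -38, 33. Tail ring ends at x = -100.
- latch (a joint): Yellow bar 41 mm long across the red hook's mouth, hinged at hook x = 130, y = -22 mm. 0 = shut; it folds inward only, along the -y arm, to 1.5 rad, under a light spring (below 5 N at the pin). A pin entering the mouth folds it; it flips shut again once the pin's axis is at hook x = 80 mm or less (68 = pin against the back wall).
- yellow_pallet: Yellow pallet, fixed. Origin: axis of its upright 16 mm pin at bench level; x points from pin to deck, z up. Pin stands on a dark tongue 5 mm thick, 50 wide, from x = -30 to the deck (from x = 115, 140 wide, top z = 30, with a grey cone up to z = 150). Yellow cap, 40 mm wide, z 48 to 54: the hook comes in sideways below it, its underside at z 5 to 34, best 16. The wrong pallet and its cap are blue.
- grey_hook: Bystander lying on the bench: grey hook without a latch, otherwise the same shape, size and frame as the red hook.

How it is judged:
By the outcome, as a careful person would: the job done as asked, in the order asked, and still so for the second after the job is handed in, with the robot touching nothing.
It also fails if it takes over 38 s, if anything falls off the work surface, if the arm or the gripper's body presses on something with over 40 N, if the wrist force passes 120 N, or if a joint passes its speed limit or range.

## Working session

There is one attempt and no reset: what is moved stays moved. The work goes in short steps, Python scripts to look and compute and a tool call to move; the robot and the scene stay as the last step left them, time stands still between calls to the robot, and variables do not carry over. Pictures are saved under pics/ and viewed, at most 10 in all, crops included, and the job is handed in when it is done.

Besides the shell and the picture viewer there is one more tool, called after "Call:" by a JSON object that holds its "op" and its "data". carry_out: Moves the arm, as the interface text tells. Its arguments: {"type":"object","properties":{"motion":{"type":"array","items":{"type":"array","items":{"type":"number"}}},"hand":{"type":"number"},"newtons":{"type":"number"}},"required":["motion"]}

```bash
mkdir -p pics; cat > h.py <<'E'
import numpy as np,cv2
from rig import r,optics
def snap(n,f):
    p=optics.camera_params(n); im=optics.camera(n); cv2.imwrite('pics/'+f,im); np.savez('pics/'+f+'.npz',**{k:np.array(v) for k,v in p.items()}); return im
def ray(f,uv):
    p=np.load('pics/'+f+'.npz'); R=cv2.Rodrigues(p['rvec'])[0]
    d=np.array([float(p['k1']),0,0,0,0]); 
    n=cv2.undistortPointsIter(np.array([[uv]],float),p['intrinsics'],d,None,None,(3,50,1e-9)).ravel()
    return -R.T@p['tvec'].ravel(), R.T@np.r_[n,1]
def at(f,uv,z):
    c,d=ray(f,uv); return c+d*(z-c[2])/d[2]
def proj(f,P):
    p=np.load('pics/'+f+'.npz'); return cv2.projectPoints(np.array(P,float).reshape(-1,3),p['rvec'],p['tvec'],p['intrinsics'],np.array([float(p['k1']),0,0,0,0]))[0].reshape(-1,2)
E
python3 - <<'E'
from h import *
import numpy as np
a=snap('scene','s1.png');b=snap('side','d1.png');c=snap('wrist','w1.png')
cv2.imwrite('pics/all.png',cv2.resize(np.hstack([b,c]),(800,300)))
print(r.get_obs())
for n in('scene','side','wrist'):
    p=optics.camera_params(n);R=cv2.Rodrigues(np.array(p['rvec']))[0];print(n,-R.T@np.array(p['tvec']).ravel(),R[2],p['k1'],p['intrinsics'][0])
E
```

```text
{'t': 0.15, 'qpos': array([ 0.03381717,  0.68982118, -0.19457641,  1.5660772 ,  0.15731455,
        0.9024825 , -0.21514168]), 'qvel': array([-0.00022745, -0.0027183 ,  0.00038819, -0.00359738,  0.00104307,
        0.00101365,  0.00097896]), 'effort': array([-6.29315091e-04, -5.39936972e+01, -1.26815826e+00, -1.58719003e+01,
        9.24438267e-03,  6.49630194e-03,  1.79077297e-06]), 'position': array([ 6.24521863e-01, -2.19421283e-05,  2.30658320e-01]), 'tool_rot': array([ 7.07088956e-01,  7.07124262e-01, -5.19256026e-04, -4.65119079e-04]), 'force': array([0.09552065, 0.49016974, 0.22763307]), 'moment': array([ 0.0088059 ,  0.08131036, -0.04397423]), 'gripper_force': 0.0, 'gripper_width': 0.9970450622498119}
scene [0.83219779 0.45777991 0.62432427] [-0.32065669 -0.59455087 -0.73735239] -0.06417617287575483 [466.98230957   0.         272.98470704]
side [ 0.35380198 -0.7939117   0.51138561] [ 0.23070454  0.8317461  -0.50494934] -0.15829317289235947 [523.95237667   0.         270.69800149]
wrist [0.62464877 0.07498251 0.37229252] [-0.00175651 -0.29306585 -0.95609065] -0.07990180419441316 [329.109651     0.         277.07682128]
```

View pics/s1.png

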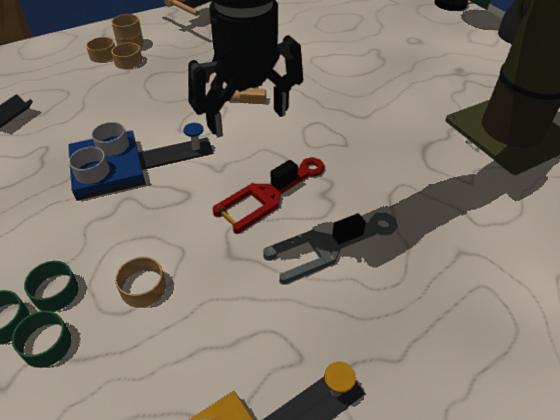

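View pics/all.png

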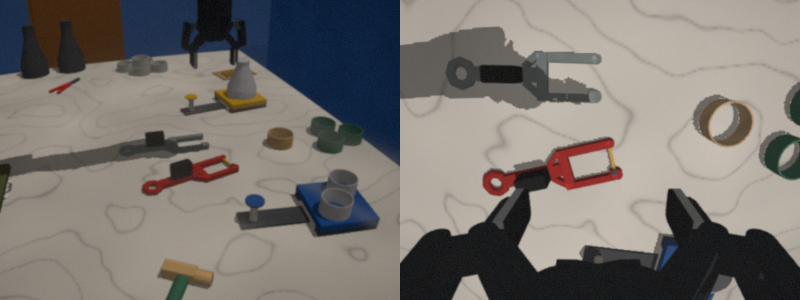

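The scene picture shows the red hook with its ring at (313,168), grip at (285,172) and mouth tips at (218,210) and (237,229). The yellow cap is at (340,376) with its deck to the lower left, and the grey hook lies between them. In the wrist picture the red hook's ring is at about (133,253) and its tips at about (297,199) and (304,245).

```bash
python3 - <<'E'
from h import *
np.set_printoptions(precision=4,suppress=True)
for n,uv,z in [('ring',(313,168),.012),('tipA',(217,210),.01),('tipB',(238,229),.01),('grip',(287,170),.05),('cap',(340,375),.054),('tongue end',(355,378),.005),('tongue far',(268,412),.005)]:
    print('s',n,at('s1.png',uv,z))
for n,uv,z in [('ring',(133,253),.012),('tipA',(297,199),.01),('tipB',(304,245),.01),('grip',(186,251),.05),('greygrip',(141,103),.05),('greytipA',(277,82),.01),('greytipB',(275,135),.01)]:
    print('w',n,at('w1.png',uv,z))
for n,uv,z in [('cap',(267,136),.054),('ring',(213,261),.012),('tongue end',(258,155),.005),('tongue far',(318,146),.005)]:
    print('d',n,at('d1.png',uv,z))
# colour centroid of cap in side and scene
for f,box in [('s1.png',(320,355,360,395)),('d1.png',(255,125,282,147))]:
    im=cv2.imread('pics/'+f);h=cv2.cvtColor(im,cv2.COLOR_BGR2HSV)
    m=cv2.inRange(h,(18,120,100),(35,255,255));x0,y0,x1,y1=box;ys,xs=np.nonzero(m[y0:y1,x0:x1]);c=(xs.mean()+x0,ys.mean()+y0)
    print(f,c,len(xs),at(f,c,.053))
# red hook fit in wrist: outline
for f in('s1.png','w1.png'):
    im=cv2.imread('pics/'+f);h=cv2.cvtColor(im,cv2.COLOR_BGR2HSV)
    m=cv2.inRange(h,(0,150,60),(8,255,255))|cv2.inRange(h,(172,150,60),(180,255,255))
    k,l,st,ce=cv2.connectedComponentsWithStats(m);print(f,[(s.tolist()) for s in st[1:] if s[4]>60])
    ys,xs=np.nonzero(m)
    P=np.array([at(f,(x,y),.012)[:2] for x,y in zip(xs,ys)],np.float32)
    print(cv2.minAreaRect(P))
im=cv2.imread('pics/d1.png')[90:190,210:410];cv2.imwrite('pics/dc.png',cv2.resize(im,(800,400),interpolation=cv2.INTER_CUBIC))
E
```

```text
s ring [ 0.4492 -0.0901  0.012 ]
s tipA [ 0.6557 -0.0788  0.01  ]
s tipB [ 0.6417 -0.0215  0.01  ]
s grip [ 0.5171 -0.0736  0.05  ]
s cap [0.6452 0.2892 0.054 ]
s tongue end [0.6136 0.2881 0.005 ]
s tongue far [0.7388 0.272  0.005 ]
w ring [ 0.4481 -0.0946  0.012 ]
w tipA [ 0.6466 -0.0267  0.01  ]
w tipB [ 0.656  -0.0837  0.01  ]
w grip [ 0.5258 -0.0737  0.05  ]
w greygrip [0.494  0.0796 0.05  ]
w greytipA [0.6236 0.1    0.01  ]
w greytipB [0.6215 0.0453 0.01  ]
d cap [0.6439 0.276  0.054 ]
d ring [ 0.4465 -0.1062  0.012 ]
d tongue end [0.6242 0.2858 0.005 ]
d tongue far [0.7757 0.294  0.005 ]
s1.png (np.float64(339.6238159675237), np.float64(376.2814614343708)) 739 [0.6463 0.2901 0.053 ]
d1.png (np.float64(267.3404255319149), np.float64(135.0)) 94 [0.6469 0.2839 0.053 ]
s1.png [[297, 157, 27, 20, 306], [213, 183, 68, 46, 988]]
((0.541961133480072, -0.08014394342899323), (0.2385169416666031, 0.07138585299253464), 13.058748245239258)
w1.png [[177, 194, 134, 71, 2875], [117, 239, 59, 34, 979]]
((0.5416876077651978, -0.07980776578187943), (0.23591575026512146, 0.07110518962144852), 13.143932342529297)
```

View pics/dc.png

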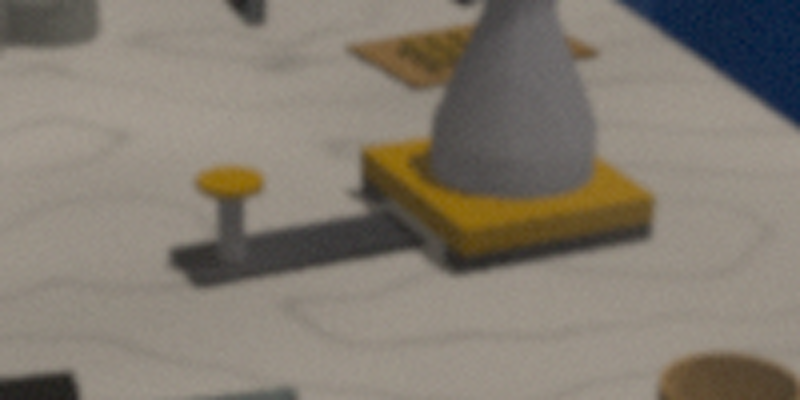

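Hook origin is about (0.521,-0.082) with heading 13°, and the pin is about (0.646,0.288). In the crop the tongue runs right from the pin to the yellow deck, roughly along world +x. I'll move above the grip and turn so that tool x lies along hook x.

Call:
{"op": "carry_out", "data": {"motion": [[-0.027,-0.035,0.017,0,0,0],[-0.027,-0.035,0.017,0,0,0],[-0.028,-0.034,0.016,0,0,0],[0,0,0,0,0,7],[0,0,0,0,0,7]], "hand": 0.0854, "newtons": 60}}

```text
t: 0.57
position: [0.5294, -0.0752, 0.186]
tool_rot: [0.791, 0.612, -0.002, -0.001]
force: [1.0, 1.2, 1.1]
gripper_width: 1.0
gripper_force: 0.0
```

Call:
{"op": "carry_out", "data": {"motion": [[0,0,0,0,0,7],[0,0,0,0,0,7],[0,0,0,0,0,7],[0,0,0,0,0,7],[0,0,0,0,0,7]]}}

```text
t: 0.98
position: [0.5331, -0.0723, 0.187]
tool_rot: [0.938, 0.347, -0.0, -0.0]
force: [-0.3, 1.1, 0.4]
gripper_width: 1.0
gripper_force: 0.0
```

Call:
{"op": "carry_out", "data": {"motion": [[0,0,0,0,0,7],[0,0,0,0,0,7],[0,0,0,0,0,7],[0,0,0,0,0,7],[0,0,0,0,0,0]]}}

```text
t: 1.4
position: [0.5331, -0.0721, 0.1869]
tool_rot: [0.994, 0.112, -0.0, 0.0]
force: [-0.3, -0.4, -0.4]
gripper_width: 0.997
gripper_force: 0.0
```

```bash
python3 - <<'E'
from h import *
im=snap('wrist','w2.png');o=r.get_obs();print(o['t'],o['position'],o['tool_rot'],o['force'])
h=cv2.cvtColor(im,cv2.COLOR_BGR2HSV)
m=cv2.inRange(h,(0,150,60),(8,255,255))|cv2.inRange(h,(172,150,60),(180,255,255))
ys,xs=np.nonzero(m);P=np.array([at('w2.png',(x,y),.012)[:2] for x,y in zip(xs,ys)],np.float32);print(cv2.minAreaRect(P))
E
```

```text
1.45 [ 0.53307345 -0.07220083  0.18694824] [ 9.93418493e-01  1.14540755e-01 -2.84845325e-04  1.78101271e-04] [-0.14691474  0.18304554 -0.17826835]
((0.5417757630348206, -0.0814957395195961), (0.2364671677350998, 0.06938983500003815), 13.37000560760498)
```

View pics/w2.png

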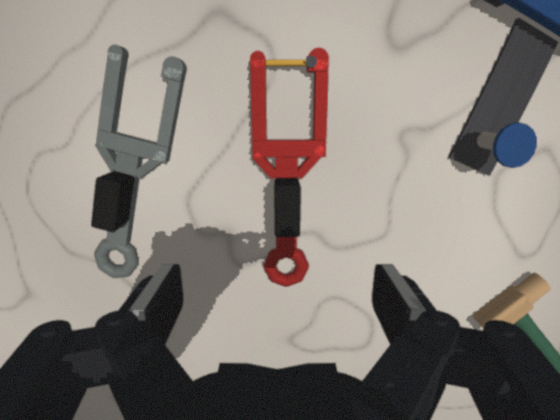

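The picture shows the red hook along the image's vertical, with its latch at (287,62), hinge on the right and grip at (287,207), lined up with the tool. Now descend and grip.

Call:
{"op": "carry_out", "data": {"motion": [[-0.0145,0.008,0.02,0,0,0],[0,0,0.035,0,0,0],[0,0,0.035,0,0,0],[0,0,0.03,0,0,0],[0,0,0.025,0,0,0]]}}

```text
t: 1.87
position: [0.5203, -0.0831, 0.0402]
tool_rot: [0.993, 0.115, -0.0, -0.001]
force: [0.5, 0.3, 0.2]
gripper_width: 0.999
gripper_force: 0.0
```

Call:
{"op": "carry_out", "data": {"motion": [[0,0,0.015,0,0,0],[0,0,0.006,0,0,0],[0,0,0,0,0,0]]}}

```text
t: 2.12
position: [0.5201, -0.0832, 0.0199]
tool_rot: [0.993, 0.114, -0.001, -0.001]
force: [0.8, -0.9, 0.8]
gripper_width: 0.994
gripper_force: 0.0
```

Call:
{"op": "carry_out", "data": {"motion": [[0,0,0,0,0,0],[0,0,0,0,0,0],[0,0,0,0,0,0],[0,0,0,0,0,0],[0,0,0,0,0,0]], "hand": 0}}

```text
t: 2.53
position: [0.5214, -0.0834, 0.0219]
tool_rot: [0.994, 0.113, 0.001, 0.0]
force: [-0.8, -0.2, 0.1]
gripper_width: 0.293
gripper_force: 0.0
```

Call:
{"op": "carry_out", "data": {"motion": [[0,0,0,0,0,0],[0,0,0,0,0,0],[0,0,0,0,0,0]]}}

```text
t: 2.78
position: [0.5215, -0.0837, 0.022]
tool_rot: [0.994, 0.113, 0.001, 0.0]
force: [-0.2, 0.1, 6.0]
gripper_width: 0.268
gripper_force: 59.3
```

Call:
{"op": "carry_out", "data": {"motion": [[0,0,-0.02,0,0,0],[0,0,-0.03,0,0,0],[0,0,-0.035,0,0,0],[0,0,-0.035,0,0,0],[0,0,-0.03,0,0,0]]}}

```text
t: 3.2
position: [0.5199, -0.0832, 0.1726]
tool_rot: [0.994, 0.113, -0.001, -0.0]
force: [1.4, -0.1, -7.4]
gripper_width: 0.269
gripper_force: 61.3
```

Call:
{"op": "carry_out", "data": {"motion": [[0.0104,-0.0278,0,0,0,0],[0.0104,-0.0278,0,0,0,0],[0.0104,-0.0278,0,0,0,0],[0.0104,-0.0278,0,0,0,0],[0.0104,-0.0278,0,0,0,0]]}}

```text
t: 3.62
position: [0.5389, 0.0652, 0.1705]
tool_rot: [0.994, 0.113, -0.001, -0.0]
force: [-0.1, -0.4, -5.7]
gripper_width: 0.269
gripper_force: 61.3
```

Call:
{"op": "carry_out", "data": {"motion": [[0.0104,-0.0278,0,0,0,0],[0.0104,-0.0278,0,0,0,0],[0.0104,-0.0278,0,0,0,0],[0,0,0,0,0,0],[0,0,0,0,0,0]]}}

```text
t: 4.03
position: [0.5503, 0.1554, 0.17]
tool_rot: [0.993, 0.116, -0.001, -0.001]
force: [0.4, -0.7, -6.3]
gripper_width: 0.268
gripper_force: 61.4
```

```bash
python3 - <<'E'
from h import *
im=snap('wrist','w3.png');o=r.get_obs();print(o['t'],o['position'],o['tool_rot'],o['force'])
E
```

```text
4.0833 [0.55042216 0.15266575 0.17015203] [ 9.93431187e-01  1.14421652e-01 -1.45078093e-03  2.39744255e-04] [-0.38161582 -0.73094083 -6.13441425]
```

View pics/w3.png

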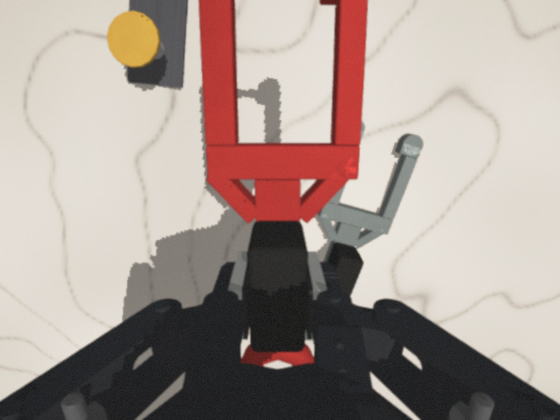

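The cap is at (133,39). The tongue's right edge runs from (189,0) to (184,87), and its end corners are (128,82) and (184,87). The hook is held straight, with its back wall edge at row 145.

```bash
python3 - <<'E'
from h import *
from scipy.spatial.transform import Rotation as R
np.set_printoptions(precision=4,suppress=True)
im=cv2.imread('pics/w3.png');h=cv2.cvtColor(im,cv2.COLOR_BGR2HSV)
m=cv2.inRange(h,(18,120,100),(35,255,255));m[100:]=0
c,rad=cv2.minEnclosingCircle(cv2.findNonZero(m));print('cap',c,rad);pin=at('w3.png',c,.054);print(pin)
a,b,e=[at('w3.png',u,.005) for u in[(189,0),(184,87),(128,82)]];print(a,b,e,'dir',np.degrees(np.arctan2(*(a-b)[[1,0]])),'enddir-90',np.degrees(np.arctan2(*(e-b)[[1,0]]))-90,np.linalg.norm(e-b))
for u in[(253,153.75),(260,161.25),(306,143),(316.3,151.3)]: print('side',at('d1.png',u,.005))
o=r.get_obs();T=R.from_quat(o['tool_rot']);print('yaw',np.degrees(np.arctan2(*T.as_matrix()[[1,0],0])))
for n,u in dict(L0=(200,0),L1=(206,145),R0=(366,0),R1=(358,145),wl=(236,145),wr=(333,145),il0=(236,0),ir0=(333,30)).items():
    p=at('w3.png',u,o['position'][2]-.022+.014);print(n,T.inv().apply(p-o['position'])*1000)
E
```

```text
cap (133.2699737548828, 39.194915771484375) 28.51651382446289
[0.6463 0.287  0.054 ]
[0.6916 0.2661 0.005 ] [0.6203 0.2578 0.005 ] [0.6139 0.3085 0.005 ] dir 6.594235974948354 enddir-90 7.2524684947654094 0.05110382321721878
side [0.6148 0.2961 0.005 ]
side [0.6199 0.2514 0.005 ]
side [0.7541 0.3197 0.005 ]
side [0.761  0.2659 0.005 ]
yaw 13.140538055786589
L0 [118.2705 -35.0489   7.6476]
L1 [ 58.5184 -35.2364   7.8231]
R0 [118.6389  33.1873   7.6563]
R1 [58.8514 33.4324  7.832 ]
wl [ 58.5078 -21.6346   7.8251]
wr [58.7297 22.0807  7.8307]
il0 [118.0406 -20.1956   7.6504]
ir0 [106.6408  19.9648   7.6897]
```

Call:
{"op": "carry_out", "data": {"motion": [[0,0,0,0,0,6],[-0.0183,-0.0299,0,0,0,0],[-0.0183,-0.0299,0,0,0,0],[-0.0183,-0.0299,0,0,0,0],[-0.0183,-0.0299,0,0,0,0]]}}

```text
t: 4.5
position: [0.4634, 0.2607, 0.1708]
tool_rot: [0.998, 0.059, -0.001, 0.001]
force: [1.1, 0.7, -7.0]
gripper_width: 0.27
gripper_force: 61.7
```

Call:
{"op": "carry_out", "data": {"motion": [[0,0,0.02,0,0,0],[0,0,0.03,0,0,0],[0,0,0.03,0,0,0],[0,0,0.025,0,0,0],[0,0,0.015,0,0,0]]}}

```text
t: 4.92
position: [0.4634, 0.2594, 0.0486]
tool_rot: [0.998, 0.06, -0.002, 0.001]
force: [0.1, 0.2, -5.6]
gripper_width: 0.266
gripper_force: 61.6
```

Call:
{"op": "carry_out", "data": {"motion": [[0,0,0.01,0,0,0],[0,0,0,0,0,0],[0,0,0,0,0,0]]}}

```text
t: 5.17
position: [0.465, 0.2608, 0.0413]
tool_rot: [0.998, 0.06, -0.0, 0.0]
force: [1.2, -0.2, -5.4]
gripper_width: 0.27
gripper_force: 61.6
```

```bash
python3 - <<'E'
from h import *
from scipy.spatial.transform import Rotation as R
np.set_printoptions(precision=4,suppress=True)
o=r.get_obs();M=R.from_quat(o['tool_rot']).as_matrix();print(o['t'],o['position'],M,o['force'])
print('pin in tool',M.T@(np.r_[.6463,.287,.03]-o['position']))
a=snap('scene','s4.png');b=snap('side','d4.png')
P=proj('s4.png',[o['position']])[0];print(P)
a=cv2.resize(a[250:420,180:420],(400,283),interpolation=cv2.INTER_CUBIC)
b=cv2.resize(b[90:232,160:360],(400,283),interpolation=cv2.INTER_CUBIC)
cv2.imwrite('pics/c4.png',np.hstack([a,b]))
E
```

```text
5.1667 [0.465  0.2608 0.0413] [[ 0.9927  0.1205 -0.0001]
 [ 0.1205 -0.9927 -0.0007]
 [-0.0002  0.0007 -1.    ]] [ 1.195  -0.2191 -5.3861]
pin in tool [ 0.1831 -0.0042  0.0112]
[432.4555 303.1792]
```

View pics/c4.png

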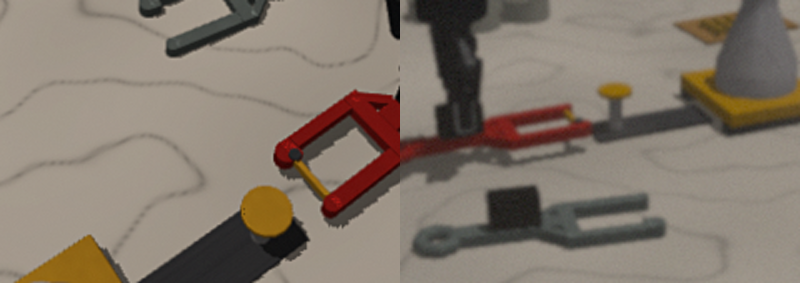

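The left crop shows the hook's tips at crop pixels (286,152) and (333,207), with the cap at (267,210). The mouth faces the pin and the latch is shut. The right crop shows the hook raised off the bench and level, below the cap.

```bash
python3 - <<'E'
from h import *
from scipy.spatial.transform import Rotation as R
np.set_printoptions(precision=4,suppress=True)
o=r.get_obs();M=R.from_quat(o['tool_rot']).as_matrix()
for n,u,z in[('hinge tip',(286,152),.033),('other tip',(333,207),.033),('cap',(267,211),.054)]:
    p=at('s4.png',(180+u[0]*.6,250+u[1]*.6),z);print(n,p,M.T@(p-o['position']))
E
```

```text
hinge tip [0.5979 0.2506 0.033 ] [0.1299 0.027  0.0095]
other tip [0.5921 0.3072 0.033 ] [ 0.1309 -0.0299  0.0095]
cap [0.6462 0.2911 0.054 ] [ 0.1827 -0.0073 -0.0114]
```

Call:
{"op": "carry_out", "data": {"motion": [[0.012,-0.0025,0.002,0,0,0],[0.018,0,0,0,0,0],[0.018,0,0,0,0,0],[0.018,0,0,0,0,0],[0.01,0,0,0,0,0]]}}

```text
t: 5.68
position: [0.5415, 0.2733, 0.0405]
tool_rot: [0.998, 0.061, 0.001, -0.0]
force: [-0.7, -0.7, -6.8]
gripper_width: 0.267
gripper_force: 61.8
```

Call:
{"op": "carry_out", "data": {"motion": [[0.008,0,0,0,0,0],[0.008,0,0,0,0,0],[0.008,0,0,0,0,0],[0.005,0,0,0,0,0],[0,0,0,0,0,0]]}}

```text
t: 6.1
position: [0.5708, 0.2778, 0.0397]
tool_rot: [0.998, 0.061, 0.002, -0.001]
force: [0.3, -0.3, -5.1]
gripper_width: 0.266
gripper_force: 61.8
```

```bash
python3 - <<'E'
from h import *
from scipy.spatial.transform import Rotation as R
np.set_printoptions(precision=4,suppress=True)
o=r.get_obs();M=R.from_quat(o['tool_rot']).as_matrix();print(o['t'],o['position'],M[:,0],o['force'],o['moment'])
print('pin in tool',M.T@(np.r_[.6463,.287,.03]-o['position']))
a=snap('wrist','w5.png');b=snap('scene','s5.png')
b=cv2.resize(b[250:420,180:420],(400,283),interpolation=cv2.INTER_CUBIC)
cv2.imwrite('pics/c5.png',np.hstack([cv2.resize(a,(400,300)),cv2.copyMakeBorder(b,0,17,0,0,0)]))
E
```

```text
6.1 [0.5708 0.2778 0.0397] [0.9925 0.1221 0.0038] [ 0.3276 -0.2704 -5.1   ] [ 0.0156 -0.0503  0.0607]
pin in tool [0.076  0.0001 0.01  ]
```

View pics/c5.png

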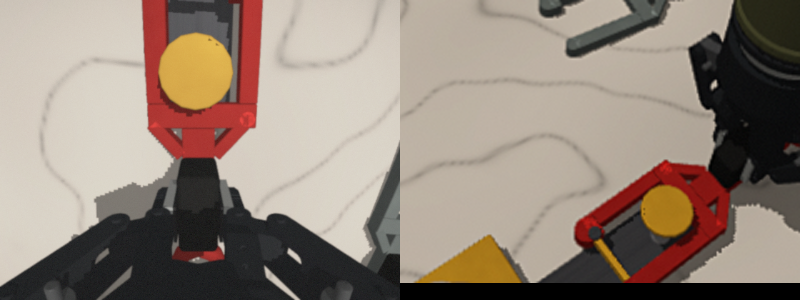

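The wrist view (left) has the cap and pin inside the throat, near its back wall. The scene view (right) has the latch bar running across the mouth from its hinge at (595,233), shut behind the pin. I'll push in a little more, then lower.

Call:
{"op": "carry_out", "data": {"motion": [[0.004,0,0.002,0,0,0],[0,0,0.004,0,0,0],[0,0,0.003,0,0,0],[0,0,0.002,0,0,0],[0,0,0,0,0,0]]}}

```text
t: 6.62
position: [0.572, 0.2775, 0.0275]
tool_rot: [0.998, 0.061, -0.001, 0.0]
force: [-0.2, -0.8, -5.9]
gripper_width: 0.273
gripper_force: 61.9
```

Call:
{"op": "carry_out", "data": {"motion": [[0,0,0.0015,0,0,0],[0,0,0,0,0,0],[0,0,0,0,0,0]]}}

```text
t: 6.87
position: [0.5724, 0.2775, 0.0271]
tool_rot: [0.998, 0.061, -0.0, -0.0]
force: [-2.2, 0.2, -1.3]
gripper_width: 0.272
gripper_force: 62.4
```

Call:
{"op": "carry_out", "data": {"motion": [[0,0,0,0,0,0],[0,0,0,0,0,0],[0,0,0,0,0,0],[0,0,0,0,0,0],[0,0,0,0,0,0]], "hand": 0.0854}}

```text
t: 7.28
position: [0.573, 0.2777, 0.0269]
tool_rot: [0.998, 0.061, 0.0, -0.0]
force: [0.6, 0.5, -0.3]
gripper_width: 0.955
gripper_force: 0.0
```

Call:
{"op": "carry_out", "data": {"motion": [[0,0,-0.01,0,0,0],[0,0,-0.02,0,0,0],[0,0,-0.03,0,0,0],[0,0,-0.035,0,0,0],[0,0,-0.035,0,0,0]]}}

```text
t: 7.7
position: [0.5722, 0.2772, 0.1585]
tool_rot: [0.998, 0.061, -0.0, 0.0]
force: [1.0, -0.3, -0.2]
gripper_width: 1.003
gripper_force: 0.0
```

Call:
{"op": "carry_out", "data": {"motion": [[-0.02,0,-0.03,0,0,0],[-0.02,0,-0.02,0,0,0],[-0.02,0,0,0,0,0],[-0.02,0,0,0,0,0],[0,0,0,0,0,0]]}}

```text
t: 8.12
position: [0.4888, 0.2676, 0.2077]
tool_rot: [0.998, 0.062, -0.002, -0.0]
force: [-1.5, -0.7, 0.3]
gripper_width: 1.001
gripper_force: 0.0
```

```bash
python3 - <<'E'
from h import *
a=snap('side','d6.png');b=snap('scene','s6.png')
a=cv2.resize(a[90:232,160:360],(400,284),interpolation=cv2.INTER_CUBIC)
b=cv2.resize(b[250:420,240:480],(400,284),interpolation=cv2.INTER_CUBIC)
cv2.imwrite('pics/c6.png',np.hstack([a,b]));print(r.get_obs()['force'])
E
```

```text
[ 0.51805081 -0.64861631  0.20918244]
```

View pics/c6.png

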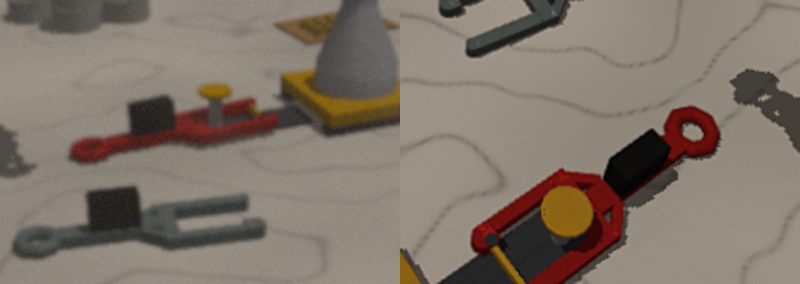

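The hook lies flat at the yellow pin. The cap at (567,212) is inside the throat, the latch bar runs straight across the mouth from (490,240), and the gripper is clear.

```bash
python3 -c "
from rig import r
print(r.hand_in())"
```

```text
the job is handed in; nothing more can be done
None
```

The red hook is on the yellow pallet's pin, lying flat on the tongue with the latch shut behind the pin; the gripper has let go and is clear, and I handed the job in at about 8 s.

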